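# Put the setting ring away, then show the plug gauge to the bench camera

### The arm

A 7-joint arm with a two-finger parallel gripper is mounted at the origin on a cart in front of the work surface, level with it; the furniture and walls round the work are solid. World frame = base frame: x ahead of the robot, y to its left, z up, the work surface at z = 0. Lengths are in m, angles in rad, forces in N, time in s.
With the tool pointing down it reaches from about 0.425 to 1.025 m from the base axis. Payload 9.4 kg.
Tool frame: the origin (TCP) lies at the very end of the fingers, on their centre line; the grasp point (between the pads) lies 19 mm behind it; z points along the fingers, y is the line along which they close (so a half turn about z gives the same grasp; the last joint's range is limited). The gripper opens to 85 mm and grips with 20 to 120 N. Pads are 22 mm wide; open, the fingers measure 114 mm over their backs; the gripper's body (76 mm by 85 mm) begins 54 mm behind the grasp point. The pads swing forward as they close: fully open they stand 13 mm farther back than shut.
Start: joints at [-1.277, 0.599, -0.003, 1.599, 0.002, 0.943, -0.08], TCP at [0.263, 0.676, 0.231] pointing down, gripper open.
Joint ranges: [-2.57, 2.57], [-0.35, 1.97], [-1.29, 1.29], [0.11, 2.56], [-1.05, 4.19], [0.11, 1.86], [-2.63, 2.63]. Speed limits (rad/s): [2.22, 2.22, 3.01, 3.01, 3.14, 3.14, 3.14].

### API

Orientations are given as a rotation vector (axis times angle).
In Python, from cell import readout, read_camera, calibration, manip, masks_of gives the robot as it stands.
- The arm moves only by the shell command python3 -m pendant 'ROWS' [FORCE]. ROWS is JSON, a list that holds one entry, the list of rows, each a list of 7 numbers: the opening, from -1 (shut) to 1 (fully open), then the shift along the tool's x, y, z in m, then the turn, a rotation vector about the tool's x, y, z in degrees. A call has 1 to 12 rows; each row is the pose to reach, as a shift and turn from the pose commanded when the call began, along the tool's axes at that moment; what a row does not reach only later rows make up. A row lasts 1/10 s, in which the tool goes at most 50 mm and 8.59 degrees, less where a joint would pass 70% of its speed; a pose out of reach is approached as far as the arm can. A call with a gripper value outside its range is refused whole. The fingers move at their own pace and stop on an object; FORCE is the grip in N (left out, the last holds). Time passes only in rows, so rows that repeat a pose let the fingers close. It gives the time, the measured TCP pose, the force, the opening and the grip force at its end, in the units of the state.
- readout.get_state(): the state, without advancing time (a new reading comes with each control period).
- read_camera(name): name is "scene" or "side" or "wrist"; returns the picture (480x640x3 uint8, red, green, blue); there is no depth.
- calibration(name): a dict with "K" (3x3 intrinsics, pixels), "rvec" (rotation vector, rad) and "tvec" (3), from world to camera coordinates, as OpenCV has them. Camera axes: x right, y down, z forward; pixel columns grow to the right and rows downward; lengths in m; the calibration is good to about 2 mm. The wrist camera is an equidistant fisheye: a pixel r from the principal point sees the ray r / f radians off the axis. A picture is of the moment at which its call begins: read the wrist's pose just before it. calibration takes no time and is no camera call; for the wrist camera it gives the pose at the moment of the call.
- manip.finish_job(): hands the job in; it is judged then, once.
Trained networks look in the newest picture that a camera, given by its name, has taken for a name from the list of things; names that differ only in an ending like _2 or _b are one class to them, and where a whole thing is asked for, a point or a joint stands for the part that bears it (a point fixed in the world has none). Each returns a list of dicts, best first, with "p" (0 to 1); they miss things now and then, are a little off and sometimes report something else, mostly with a low value. They report only what shows in the picture. A call takes as long as a camera call. They do not tell look-alikes from the thing itself.
- masks_of(camera, target): "mask" (480x640 bool, what is visible of it) and "point" ([row, column] in pixels, amid what is visible of it).
The state is a dict: "t": time; "joints": joint angles; "dq": joint speeds; "tau": joint torques, N m; "position": TCP position; "orientation": TCP orientation; "wrist_force": force on the tool from outside, world axes, zero at the start; "torque": the same for the moment, N m; "opening": opening from 0.0 (shut) to 1.0 (fully open); "gripper_force": force on a finger pad.
Only numpy, scipy, OpenCV 4.12 (cv2) and the standard library are available. Lean on these libraries where they do the work, as an engineer would, in place of code of your own. Each camera call takes 0.05 s, during which the arm holds its last target. There are 200 camera calls.

### The job

First put the small setting ring back into the empty round nest that fits it, lying flat on the nest's floor, and let go of it. Then swing the wooden gauge case's flap up until it stands open by itself, take the plug gauge lying underneath by its thin handle, lift it out and present it to the bench camera: level, side-on to the lens, with its handle straight in front of the lens at lens height and about 10 cm from it. Finish while holding it there, still gripped and steady in the air; leave the flap open, the ring in its nest and everything else where it was.

Things in the scene. Friction and masses are not known exactly. Their poses are not given: they have to be found in the camera images.
- small_ring: Plain steel setting ring, outside diameter 48 mm, 18 mm high, bore about 16 mm (the smaller of the two rings), 0.16 kg give or take, loose, lying flat on the bench. Origin: centre of its underside; z is its axis, up.
- large_ring: Plain steel ring, outside diameter 66 mm, 20 mm high, already lying in the large nest. Leave it alone. Origin: centre of its underside.
- nest_small_floor (a point): Floor centre of the small nest: a fixed wooden block 90 x 90 x 20 mm with a round recess 51 mm wide, 6 mm deep, in its top; this point is 14 mm above the bench. The small ring in it stands 12 mm proud. z up. The small and the large nest (same block, 69 mm recess) may change places.
- gauge_case: Fixed wooden case 134 (x) x 144 (y) x 62 mm high, walls and floor 7 mm. Origin: centre of its underside; x points away from the robot to the hinge side, z up. Inside, the plug gauge lies along x, axis 36 mm above the bench, its thick ends on saddles reaching 26 mm either side of the axis, up to 32 mm high. Beside the thin handle the case is empty to the floor, 57 mm clear either side.
- flap (a joint): Angle of the flap that covers the case: 0 = shut, grows as its front edge is lifted, pi/2 = upright, stop at 1.8. A stiff hinge: the flap stays wherever it is left; about 2 N at the tab moves it. It may start slightly ajar (up to 0.12).
- flap_hinge (a point): Mid-point of the flap's hinge line, on the top far edge of the case (62 mm above the bench), 67 mm along the case's x from its centre. The hinge line runs along the case's y.
- flap_tab (a point): Grip point on the dark steel fin standing up from the flap's front, 12 mm thick (along case y), 18 mm long, 44 mm tall with a rounded end. The point is 27 mm above the flap's top face (flap 8 mm thick); seen from the hinge line, 120 mm along the flap and 35 mm square to it. Pinched along case y, the fin pivots between fingers that keep pointing down, right up to upright.
- plug_gauge: Steel double-ended plug gauge, 102 mm long, about 0.26 kg, loose, lying under the flap. Origin: centre of the larger end's face; z runs along the gauge to the smaller end. Larger end 35 mm diameter for 24 mm, then the handle 15 mm diameter (24 to 88 mm), then the smaller end 30 mm diameter. In the case the larger end is on the hinge side.
- plug_grip (a point): Point on the plug gauge's axis in the thin handle, 46 mm from the face of the larger end, near the balance point: grip across the handle here.
- camera: Fixed bench camera on a post 150 mm high with a foot 85 x 70 mm. Origin: under the camera on the bench; it looks level along its own -x; its y is level, square to the line of sight; z up. Side-on means the plug gauge lies along the camera's y, either way round.
- camera_lens (a point): Centre of the front glass of the camera, 125 mm above the bench, 45 mm along the camera's -x from its origin.
- camera_view (a point): Point in the air straight in front of the lens, 100 mm from it, 125 mm above the bench (145 mm along the camera's -x from its origin): where the middle of the plug gauge's handle belongs.
- marker: Black and white marker pen 125 mm long, 18 mm thick, a bystander lying on the bench. Origin: under its middle.
- spanner: Steel spanner 176 mm long, 8 mm thick, a bystander lying on the bench. Origin: under its middle.
- grease_tin: Round tin 63 mm across, 43 mm high, a bystander. Origin: centre of its underside.
Mind the look-alikes: they are no part of the job. There is more than one size of the gauge_case; the job needs the larger. Leave any orange look-alike of the small_ring alone.

How it is judged:
By the outcome, as a careful person would: the job done as asked, in the order asked, and still so for the second after the job is handed in, while the arm keeps its last pose, push and grip.
It also fails if it takes over 54 s, if anything falls off the work surface, if the arm or the gripper's body presses on something with over 40 N, if the wrist force passes 120 N, or if a joint passes its speed limit or range.

## Working session

There is one attempt and no reset: what is moved stays moved. The work goes in short steps, Python scripts to look and compute and a shell command to move; the robot and the scene stay as the last step left them, time stands still between calls to the robot, and variables do not carry over. Pictures are saved under pics/ and viewed, at most 10 in all, crops included, and the job is handed in when it is done.

```bash
ls; mkdir -p pics; python3 - <<'E'
from cell import readout, read_camera, calibration, manip, masks_of
import cv2,numpy as np
s=readout.get_state();print({k:np.round(v,3).tolist() for k,v in s.items()})
ims=[]
for n in ["scene","side","wrist"]:
    im=read_camera(n);cv2.imwrite(f"pics/{n}0.png",im[:,:,::-1])
    c=calibration(n);print(n,{k:np.round(v,3).tolist() for k,v in c.items()})
E
```

```text
pics
{'t': 0.0, 'joints': [-1.277, 0.6, -0.003, 1.6, 0.002, 0.943, -0.08], 'dq': [0.001, -0.001, -0.001, 0.001, -0.0, 0.0, -0.001], 'tau': [-0.0, -77.644, 1.566, -25.802, 0.012, 0.009, 0.0], 'position': [0.263, 0.675, 0.23], 'orientation': [-0.579, -3.088, 0.002], 'wrist_force': [0.264, -0.929, 0.061], 'torque': [-0.006, -0.005, 0.021], 'gripper_force': 0.0, 'opening': 1.003}
scene {'K': [[498.938, 0.0, 317.764], [0.0, 498.938, 239.256], [0.0, 0.0, 1.0]], 'rvec': [1.769, 2.171, -0.51], 'tvec': [0.153, -0.415, 1.58]}
side {'K': [[482.602, 0.0, 325.715], [0.0, 482.602, 244.04], [0.0, 0.0, 1.0]], 'rvec': [0.281, -2.691, 1.428], 'tvec': [0.519, 0.17, 1.08]}
wrist {'K': [[371.648, 0.0, 316.979], [0.0, 371.648, 240.765], [0.0, 0.0, 1.0]], 'rvec': [-2.356, -1.612, -0.268], 'tvec': [-0.725, -0.041, 0.381]}
```

View pics/scene0.png

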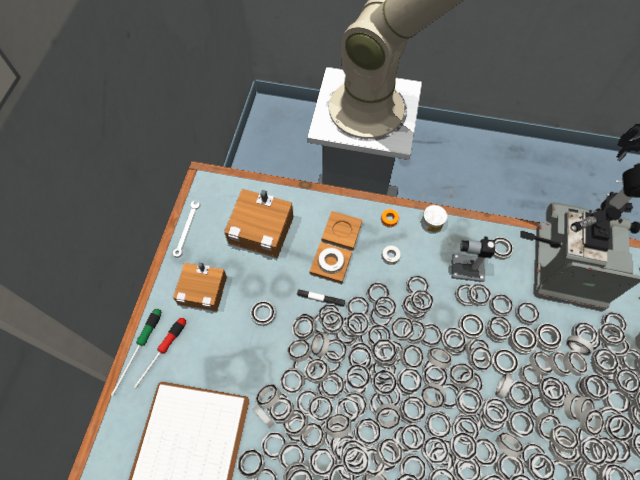

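View pics/side0.png

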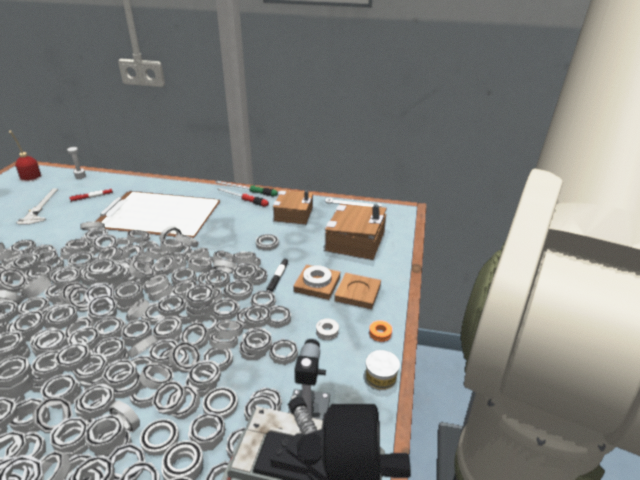

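The scene picture shows several candidates for the small ring: a plain steel ring at (391,254), an orange look-alike at (390,217), the large ring in its nest at (331,260), and bearing rings at (263,313), (502,247) and elsewhere. I choose the one at (391,254). The empty small nest is at (344,228), the larger case at (260,222) rather than the smaller one at (200,286), and the bench camera at about (470,258).

```bash
cat > h.py <<'E'
from cell import readout, read_camera, calibration, manip, masks_of
import cv2,numpy as np
from scipy.spatial.transform import Rotation as R
def ray(c,px,fish=False):
    K=c['K'];Rm=R.from_rotvec(np.ravel(c['rvec'])).as_matrix();t=np.ravel(c['tvec'])
    p=np.array([(px[0]-K[0][2])/K[0][0],(px[1]-K[1][2])/K[1][1]])
    if fish:
        th=np.linalg.norm(p);d=np.array([*(p/max(th,1e-9)*np.sin(th)),np.cos(th)])
    else: d=np.array([*p,1.])
    return -Rm.T@t, Rm.T@d
def onz(c,px,z,fish=False):
    o,d=ray(c,px,fish);return o+d*(z-o[2])/d[2]
def proj(c,P,fish=False):
    K=np.array(c['K']);Rm=R.from_rotvec(np.ravel(c['rvec'])).as_matrix()
    q=np.atleast_2d(P)@Rm.T+np.ravel(c['tvec'])
    if fish:
        r=np.linalg.norm(q[:,:2],axis=1);th=np.arctan2(r,q[:,2]);u=q[:,:2]/np.maximum(r,1e-9)[:,None]*th[:,None]
    else: u=q[:,:2]/q[:,2:]
    return u*[K[0,0],K[1,1]]+[K[0,2],K[1,2]]
def toolrel(p,yaw=None):
    "shift in tool axes from commanded/measured TCP to world p"
    s=readout.get_state();T=R.from_rotvec(s['orientation'])
    return T.inv().apply(np.array(p)-s['position'])
E
python3 - <<'E'
from h import *
for n in ["scene","side"]:
    c=calibration(n);im=read_camera(n)
    for t,z in [("small_ring",.018),("nest_small_floor",.02),("gauge_case",.03),("flap_tab",.09),("camera",.1),("camera_lens",.125),("marker",.009),("grease_tin",.043),("large_ring",.03),("spanner",.004)]:
        try:
            for m in masks_of(n,t)[:4]:
                r,cc=m['point'];print(n,t,round(m['p'],2),(int(cc),int(r)),int(m['mask'].sum()),np.round(onz(c,(cc,r),z),3)[:2])
        except Exception as e: print(n,t,e)
E
```

```text
scene small_ring 0.8 (390, 219) 241 [0.396 0.13 ]
scene small_ring 0.58 (391, 250) 236 [0.487 0.146]
scene nest_small_floor 0.97 (341, 228) 1013 [0.45  0.002]
scene nest_small_floor 0.48 (392, 250) 238 [0.487 0.147]
scene gauge_case 0.96 (200, 285) 2008 [ 0.692 -0.319]
scene gauge_case 0.72 (260, 225) 3345 [ 0.49  -0.214]
scene flap_tab 0.8 (196, 283) 1530 [ 0.708 -0.313]
scene flap_tab 0.65 (257, 216) 2528 [ 0.498 -0.215]
scene camera 0.84 (471, 256) 1393 [0.504 0.337]
scene camera 0.72 (392, 251) 222 [0.531 0.144]
scene camera 0.32 (339, 232) 1114 [0.505 0.004]
scene camera 0.19 (258, 218) 2616 [ 0.509 -0.208]
scene camera_lens 0.62 (470, 260) 1317 [0.528 0.33 ]
scene marker 0.62 (319, 299) 305 [ 0.66  -0.015]
scene grease_tin 0.64 (435, 216) 542 [0.376 0.247]
scene large_ring 0.64 (330, 256) 416 [ 0.544 -0.011]
scene large_ring 0.59 (340, 231) 1035 [0.465 0.003]
scene large_ring 0.35 (188, 229) 233 [ 0.543 -0.4  ]
scene spanner 0.49 (187, 229) 289 [ 0.531 -0.415]
side small_ring 0.71 (327, 330) 397 [0.493 0.16 ]
side small_ring 0.69 (380, 333) 390 [0.382 0.145]
side nest_small_floor 0.88 (360, 292) 1206 [0.442 0.023]
side gauge_case 0.86 (355, 233) 2841 [ 0.491 -0.207]
side gauge_case 0.72 (292, 206) 1184 [ 0.694 -0.31 ]
side flap_tab 0.8 (292, 199) 648 [ 0.675 -0.246]
side flap_tab 0.79 (360, 222) 1477 [ 0.472 -0.168]
side camera 0.92 (309, 380) 1673 [0.484 0.365]
side camera_lens 0.85 (309, 377) 1757 [0.48  0.378]
side marker 0.5 (277, 279) 212 [0.648 0.004]
side marker 0.48 (358, 292) 1240 [0.448 0.014]
side grease_tin 0.82 (382, 370) 1095 [0.368 0.267]
side large_ring 0.55 (313, 275) 489 [ 0.561 -0.001]
```

```bash
python3 - <<'E'
import cv2
a=cv2.imread("pics/scene0.png");cv2.imwrite("pics/sc_crop.png",cv2.resize(a[180:300,210:530],None,fx=2.5,fy=2.5,interpolation=cv2.INTER_CUBIC))
E
```

```text
(no output)
```

View pics/sc_crop.png

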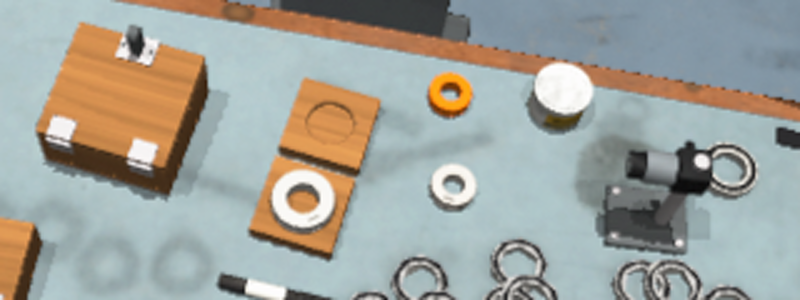

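The crop shows the white steel small ring at scene (391,254), which is the right one. The empty small nest is at (342,228), the large case has its fin at (264,195), and the lens points along image left (about -y), with its tip near (463,246).

```bash
python3 - <<'E'
from h import *
s=readout.get_state();T=R.from_rotvec(s['orientation'])
print(T.as_matrix().round(3))
print('move',toolrel([.49,.15,.20]))
c=calibration("wrist");o,d=ray(c,(c['K'][0][2],c['K'][1][2]),True)
print('cam in tool',T.inv().apply(o-s['position']),T.inv().apply(d), readout.get_state()['t'])
print(R.from_rotvec(np.ravel(c['rvec'])).as_matrix()@T.as_matrix())
E
```

```text
[[-0.932  0.362  0.   ]
 [ 0.362  0.932 -0.   ]
 [-0.    -0.    -1.   ]]
move [-0.40232826 -0.40768393  0.03128308]
cam in tool [ 0.0851717   0.00038166 -0.14186401] [-3.25589578e-01 -5.96708687e-04  9.45511010e-01] 1.25
[[-4.42044310e-04  9.99999788e-01  4.78877067e-04]
 [-9.45511095e-01 -2.62040380e-04 -3.25589773e-01]
 [-3.25589578e-01 -5.96708687e-04  9.45511010e-01]]
```

```bash
python3 -m pendant '[[[1,-0.402,-0.408,0.03,0,0,-21.2],[1,-0.402,-0.408,0.03,0,0,-21.2],[1,-0.402,-0.408,0.03,0,0,-21.2],[1,-0.402,-0.408,0.03,0,0,-21.2],[1,-0.402,-0.408,0.03,0,0,-21.2],[1,-0.402,-0.408,0.03,0,0,-21.2],[1,-0.402,-0.408,0.03,0,0,-21.2],[1,-0.402,-0.408,0.03,0,0,-21.2],[1,-0.402,-0.408,0.03,0,0,-21.2],[1,-0.402,-0.408,0.03,0,0,-21.2],[1,-0.402,-0.408,0.03,0,0,-21.2],[1,-0.402,-0.408,0.03,0,0,-21.2]]]'
python3 - <<'E'
from h import *
c=calibration("wrist");im=read_camera("wrist");cv2.imwrite("pics/w1.png",im[:,:,::-1])
s=readout.get_state();print(s['position'],s['orientation'],s['t'])
for t,z in [("small_ring",.018),("nest_small_floor",.02)]:
    for m in masks_of("wrist",t)[:3]:
        r,cc=m['point']
        k=m['mask'].astype(np.uint8);cn=max(cv2.findContours(k,0,2)[0],key=cv2.contourArea)
        P=np.array([onz(c,p[0],z,True)[:2] for p in cn],np.float32);(x,y),rad=cv2.minEnclosingCircle(P)
        rr=cv2.minAreaRect(P)
        print(t,round(m['p'],2),(cc,r),k.sum(),'circ',x,y,rad,'rect',rr)
E
```

```text
t: 2.45
position: [0.4909, 0.1451, 0.2013]
orientation: [0.009, 3.141, -0.002]
wrist_force: [-0.2, 0.1, 0.0]
opening: 0.999
gripper_force: 0.0
[0.49183588 0.14284173 0.20121537] [ 0.01294359  3.14062579 -0.0040726 ] 2.5
small_ring 0.95 (286.2, 81.7) 1889 circ 0.38361290097236633 0.12758328020572662 0.024839119985699654 rect ((0.38282737135887146, 0.12812170386314392), (0.048127103596925735, 0.04675459489226341), 88.96456146240234)
small_ring 0.61 (316.0, 223.8) 1769 circ 0.49364957213401794 0.1470462530851364 0.024914827197790146 rect ((0.4937831163406372, 0.14641857147216797), (0.04554758965969086, 0.048883937299251556), 89.69717407226562)
nest_small_floor 0.82 (168.3, 171.6) 8821 circ 0.44936567544937134 0.00724626611918211 0.06449093669652939 rect ((0.44965484738349915, 0.007268797606229782), (0.09593439102172852, 0.09107338637113571), 83.74504089355469)
```

View pics/w1.png

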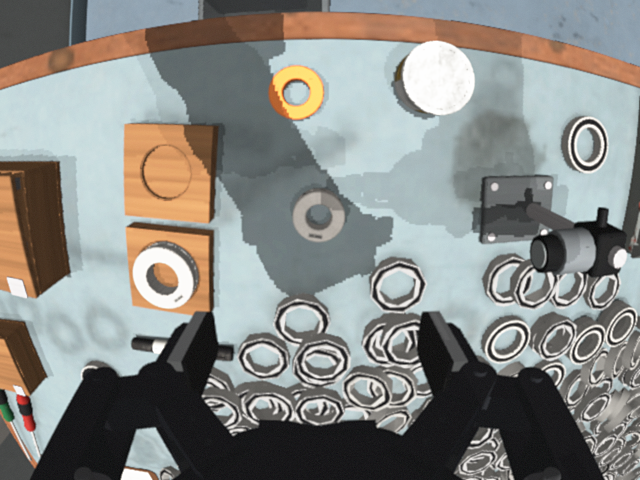

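The wrist view shows the small ring at (319,215), the orange one at (297,92), the small nest recess at (166,171), the large ring in its nest at (166,276), and the bench camera foot at (517,210) with its lens at about (545,252).

```bash
python3 - <<'E'
from h import *
c=calibration("wrist")
g=cv2.imread("pics/w1.png")
def warp(cx,cy,z,w,s=4000):
    n=int(2*w*s);ii,jj=np.mgrid[:n,:n]
    P=np.stack([cx+w-ii.ravel()/s*1.0,cy-w+jj.ravel()/s*1.0,np.full(n*n,z)],1) # row down = -x, col right=+y
    u=proj(c,P,True).astype(np.float32).reshape(n,n,2);return cv2.remap(g,u[...,0],u[...,1],cv2.INTER_CUBIC)
def xy(cx,cy,w,col,row,s=4000): return cx+w-row/s, cy-w+col/s
for nm,cx,cy,z,r in [("ring",.4936,.1465,.018,.024),("bore",.4936,.1465,.018,.008),("nest",.449,.007,.02,.0255)]:
    w=.05;im=warp(cx,cy,z,w);gr=cv2.GaussianBlur(cv2.cvtColor(im,6),(0,0),3)
    h=cv2.HoughCircles(gr,cv2.HOUGH_GRADIENT_ALT,1.5,20,param1=60,param2=.5,minRadius=int(r*4000*.85),maxRadius=int(r*4000*1.15))
    if h is None: print(nm,None);continue
    for q in h[0][:4]: print(nm,np.round(xy(cx,cy,w,q[0],q[1]),4),q[2]/4000)
for p in [(481,178),(552,175),(557,242),(482,243)]: print('foot',onz(c,p,.006,True))
cv2.imwrite("pics/wp.png",np.hstack([warp(.4936,.1465,.018,.05),warp(.449,.007,.02,.05)]))
E
```

```text
ring [0.4945 0.1498] 0.023402916
bore None
nest [0.4476 0.0095] 0.023824569
nest [0.4476 0.0095] 0.026644757
foot [0.45731961 0.30901146 0.006     ]
foot [0.44946269 0.39587077 0.006     ]
foot [0.52413015 0.41758866 0.006     ]
foot [0.52462296 0.31853066 0.006     ]
```

View pics/wp.png

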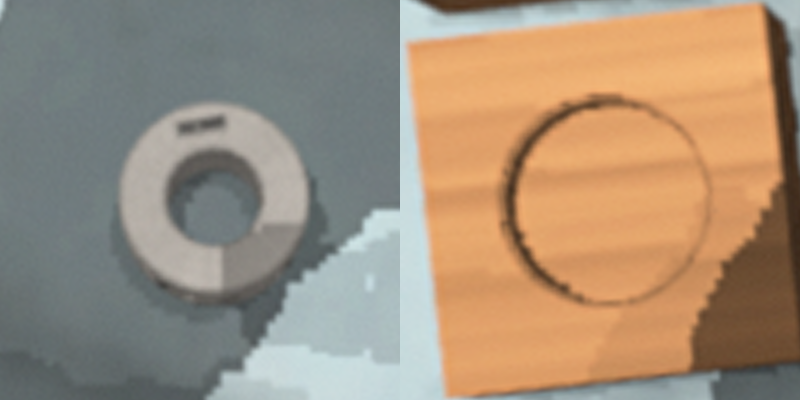

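```bash
python3 - <<'E'
from h import *
read_camera("wrist")
s=readout.get_state();print(s['position'],s['orientation'],s['t']);print(toolrel([.4944,.1502,.005]))
c=calibration("wrist");im=read_camera("scene");c=calibration("scene")
# check ring top & recess via scene centre pixel
print(proj(c,[[.4944,.1502,.018],[.4485,.0095,.02]]))
E
```

```text
[0.48971502 0.14971948 0.20140969] [3.22372789e-03 3.14134934e+00 6.14126373e-04] 2.65
[-0.00463661  0.00041329  0.19641099]
[[392.77507778 252.8903657 ]
 [344.04672149 228.21616831]]
```

```bash
cat >> h.py <<'E'
def warp(c,g,cx,cy,z,w,s=4000):
    n=int(2*w*s);ii,jj=np.mgrid[:n,:n]
    P=np.stack([cx+w-ii.ravel()/s,cy-w+jj.ravel()/s,np.full(n*n,z)],1)
    u=proj(c,P,True).astype(np.float32).reshape(n,n,2);return cv2.remap(g,u[...,0],u[...,1],cv2.INTER_CUBIC)
def circ(c,g,cx,cy,z,r,w=.05,s=4000):
    gr=cv2.GaussianBlur(cv2.cvtColor(warp(c,g,cx,cy,z,w,s),6),(0,0),2.5)
    h=cv2.HoughCircles(gr,cv2.HOUGH_GRADIENT_ALT,1.5,10,param1=50,param2=.4,minRadius=int(r*s*.88),maxRadius=int(r*s*1.12))
    return [] if h is None else [np.round([cx+w-q[1]/s,cy-w+q[0]/s,q[2]/s],4) for q in h[0][:4]]
E
python3 - <<'E'
from h import *
c=calibration("wrist");im=read_camera("wrist");cv2.imwrite("pics/w2.png",im[:,:,::-1])
for a in [(.4944,.1502,.018,.024),(.4944,.1502,.018,.008),(.449,.0095,.02,.0255),(.545,.01,.034,.033)]: print(circ(c,im,*a))
E
```

```text
[array([0.4953, 0.1467, 0.0234], dtype=float32)]
[]
[array([0.4476, 0.006 , 0.0256], dtype=float32)]
[array([ 0.5504, -0.007 ,  0.0329], dtype=float32)]
```

```bash
python3 -m pendant '[[[1,-0.005,-0.003,0.05,0,0,0],[1,-0.005,-0.003,0.1,0,0,0],[1,-0.005,-0.003,0.15,0,0,0],[1,-0.005,-0.003,0.18,0,0,0],[1,-0.005,-0.003,0.196,0,0,0],[1,-0.005,-0.003,0.196,0,0,0],[1,-0.005,-0.003,0.196,0,0,0],[-1,-0.005,-0.003,0.196,0,0,0],[-1,-0.005,-0.003,0.196,0,0,0],[-1,-0.005,-0.003,0.196,0,0,0],[-1,-0.005,-0.003,0.196,0,0,0],[-1,-0.005,-0.003,0.196,0,0,0]]]' 40
```

```text
t: 3.95
position: [0.4951, 0.1469, 0.0067]
orientation: [0.001, 3.14, 0.001]
wrist_force: [-2.2, -0.5, 12.9]
opening: 0.523
gripper_force: 38.9
```

```bash
python3 -m pendant '[[[-1,0,0,-0.05,0,0,0],[-1,0,0,-0.1,0,0,0],[-1,0.023,-0.07,-0.1,0,0,0],[-1,0.047,-0.14,-0.1,0,0,0],[-1,0.047,-0.14,-0.1,0,0,0],[-1,0.047,-0.14,-0.1,0,0,0],[-1,0.047,-0.14,-0.1,0,0,0],[-1,0.047,-0.14,-0.1,0,0,0]]]'
python3 - <<'E'
from h import *
s=readout.get_state();print(s['position'],s['wrist_force'])
c=calibration("wrist");im=read_camera("wrist");cv2.imwrite("pics/w3.png",im[:,:,::-1])
c2=calibration("side");im2=read_camera("side")
u=proj(c2,[s['position']])[0].astype(int);print(u)
cr=im2[u[1]-60:u[1]+60,u[0]-60:u[0]+60]
o=np.hstack([cv2.resize(im[:,:,::-1],(640,480))[:, :],cv2.resize(cr[:,:,::-1],(480,480))])
cv2.imwrite("pics/p3.png",cv2.resize(o,(800,343)))
for a in [(.449,.006,.02,.0255),(.545,-.007,.034,.033)]: print(circ(c,im,*a))
E
```

```text
t: 4.75
position: [0.4483, 0.0077, 0.1056]
orientation: [0.0, 3.14, 0.001]
wrist_force: [-1.1, 0.7, -1.8]
opening: 0.527
gripper_force: 42.3
[0.44826199 0.00768079 0.10563231] [-1.1095106   0.66942674 -1.75775641]
[360 258]
[]
[array([ 0.5508, -0.006 ,  0.0324], dtype=float32)]
```

View pics/p3.png

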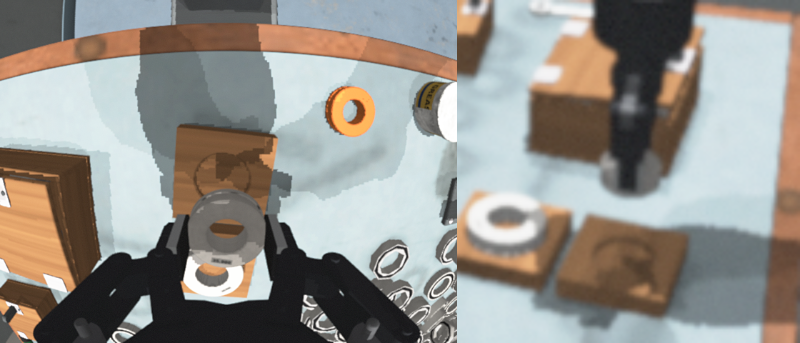

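```bash
python3 - <<'E'
from h import *
c=calibration("wrist");im=cv2.imread("pics/w3.png")[:,:,::-1].copy()
p=readout.get_state()['position']
for z in [.10,.105,.11,.115,.12]: print(z,circ(c,im,p[0],p[1],z,.024,.045), circ(c,im,p[0],p[1],z,.008,.045))
w=warp(c,im,p[0],p[1],p[2]+.011,.05)
cv2.circle(w,(200,200),96,(255,0,0),1)
# bigger view of fingers in side
c2=calibration("side");im2=read_camera("side");u=proj(c2,[p])[0].astype(int)
z=cv2.resize(im2[u[1]-25:u[1]+25,u[0]-25:u[0]+25],(400,400),interpolation=cv2.INTER_CUBIC)
cv2.circle(z,(200,200),4,(255,0,0),-1)
cv2.imwrite("pics/p4.png",np.hstack([w,z])[:,:,::-1])
E
```

```text
0.1 [] []
0.105 [array([0.456 , 0.009 , 0.0249])] []
0.11 [] []
0.115 [array([0.4459, 0.0082, 0.0251])] []
0.12 [] []
```

View pics/p4.png

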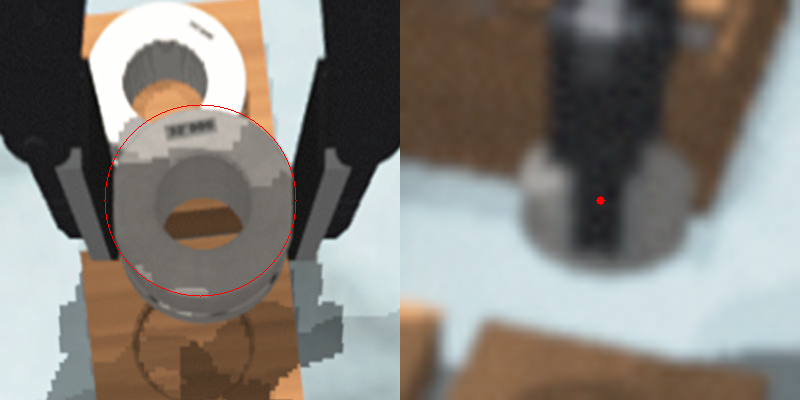

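```bash
cat >> h.py <<'E'
def edgefit(c,g,cx,cy,z,r,rng=.006,angs=(0,360),s=4000,w=.045):
    gr=cv2.GaussianBlur(cv2.cvtColor(warp(c,g,cx,cy,z,w,s),6).astype(np.float32),(0,0),2)
    gx=cv2.Sobel(gr,5,1,0);gy=cv2.Sobel(gr,5,0,1);a=np.radians(np.arange(*angs,2));best=[]
    for dx in np.arange(-rng,rng,.0005):
        for dy in np.arange(-rng,rng,.0005):
            X=((dy+r*np.sin(a)+w)*s).astype(int);Y=((w-dx-r*np.cos(a))*s).astype(int)
            v=np.abs(gx[Y,X]*np.sin(a)-gy[Y,X]*np.cos(a));best.append((np.minimum(v,60).mean(),cx+dx,cy+dy))
    return max(best)
E
python3 - <<'E'
from h import *
c=calibration("wrist");im=cv2.imread("pics/w3.png")[:,:,::-1].copy()
# angle 0 = +x, 90=+y ; far half (towards -x) visible
print(edgefit(c,im,.448,.007,.02,.0255,angs=(80,280)),edgefit(c,im,.448,.007,.02,.0255,angs=(60,300)))
p=readout.get_state()['position']
print(p,edgefit(c,im,p[0],p[1],p[2]+.0113,.024,angs=(60,300)))
w=warp(c,im,.448,.007,.02,.05);cv2.circle(w,(200,200),102,(255,0,0),1)
b=edgefit(c,im,.448,.007,.02,.0255,angs=(80,280))
cv2.circle(w,(int((b[2]-.007)*4000+200),int(200-(b[1]-.448)*4000)),102,(0,255,0),1)
cv2.imwrite("pics/p5.png",w[:,:,::-1])
E
```

```text
(np.float64(17.5820330618401), np.float64(0.448), np.float64(0.004000000000000003)) (np.float64(16.856491662287798), np.float64(0.448), np.float64(0.004000000000000003))
[0.44796781 0.00817582 0.10529582] (np.float64(31.56424641114562), np.float64(0.44746781360376714), np.float64(0.008675821784157637))
```

View pics/p5.png

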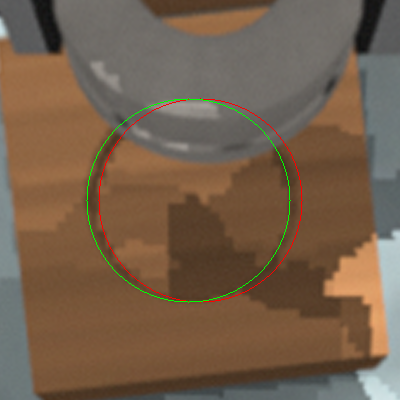

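```bash
python3 -m pendant '[[[-1,0,-0.003,0.03,0,0,0],[-1,0,-0.003,0.06,0,0,0],[-1,0,-0.003,0.074,0,0,0],[-1,0,-0.003,0.074,0,0,0],[-1,0,-0.003,0.076,0,0,0],[-1,0,-0.003,0.078,0,0,0],[-1,0,-0.003,0.080,0,0,0],[-1,0,-0.003,0.082,0,0,0],[-1,0,-0.003,0.082,0,0,0]]]'
python3 - <<'E'
from h import *
s=readout.get_state();print(s['position'],s['wrist_force'])
c=calibration("wrist");im=read_camera("wrist");cv2.imwrite("pics/w6.png",im[:,:,::-1])
cv2.imwrite("pics/p6.png",warp(c,im,s['position'][0],s['position'][1],.02,.06)[:,:,::-1])
E
```

```text
t: 5.8
position: [0.4479, 0.0038, 0.0239]
orientation: [0.001, 3.14, 0.0]
wrist_force: [-0.2, -0.1, -1.2]
opening: 0.529
gripper_force: 42.3
[0.44794486 0.00383581 0.0239254 ] [-0.23714756 -0.05994686 -1.21092683]
```

```bash
python3 -m pendant '[[[-1,0,0,0.001,0,0,0],[-1,0,0,0.002,0,0,0],[-1,0,0,0.003,0,0,0],[-1,0,0,0.003,0,0,0]]]'
```

```text
t: 6.25
position: [0.4478, 0.0038, 0.0209]
orientation: [0.001, 3.14, 0.0]
wrist_force: [0.2, -0.5, 1.3]
opening: 0.526
gripper_force: 42.5
```

```bash
python3 -m pendant '[[[1,0,0,0,0,0,0],[1,0,0,0,0,0,0],[1,0,0,0,0,0,0],[1,0,0,-0.03,0,0,0],[1,0,0,-0.08,0,0,0],[1,0,0,-0.13,0,0,0],[1,0,0,-0.18,0,0,0],[1,0,-0.05,-0.2,0,0,0],[1,0,-0.1,-0.2,0,0,0],[1,0,-0.1,-0.2,0,0,0],[1,0,-0.1,-0.2,0,0,0],[1,0,-0.1,-0.2,0,0,0]]]'
python3 - <<'E'
from h import *
read_camera("scene")
s=readout.get_state();print(s['position'],s['orientation'],s['t'])
c=calibration("wrist");im=read_camera("wrist");cv2.imwrite("pics/w7.png",im[:,:,::-1])
print(circ(c,im,.448,.004,.032,.024),edgefit(c,im,.448,.004,.032,.024),edgefit(c,im,.448,.004,.02,.0255))
for t in ["gauge_case","flap_tab"]:
    for m in masks_of("wrist",t)[:3]: print(t,m['p'],m['point'],m['mask'].sum())
E
```

```text
t: 7.45
position: [0.4471, -0.0953, 0.2201]
orientation: [-0.0, -3.141, -0.001]
wrist_force: [0.5, -0.5, 0.1]
opening: 1.0
gripper_force: 0.0
[ 0.44726248 -0.09481548  0.22002068] [ 1.79832991e-03 -3.14103963e+00 -1.07942340e-03] 7.5
[array([0.4489, 0.0035, 0.024 ], dtype=float32)] (np.float64(60.0), np.float64(0.4475), np.float64(0.004000000000000005)) (np.float64(53.2018850503972), np.float64(0.451), np.float64(0.007500000000000008))
gauge_case 0.61 [251.8, 190.5] 22952
gauge_case 0.57 [365.1, 126.5] 851
flap_tab 0.93 [260.5, 186.5] 19238
```

View pics/w7.png

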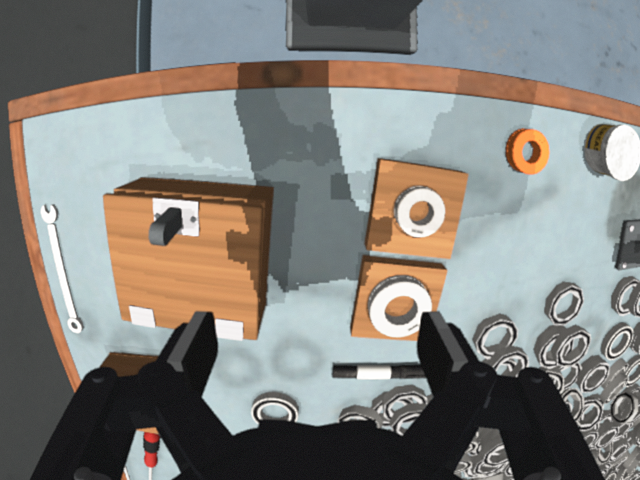

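The wrist view shows the small ring lying in its nest at (419,212). The large case flap has corners at about (104,193), (270,205), (257,340) and (120,320), with the fin from (178,213) to (160,235).

```bash
python3 - <<'E'
from h import *
c=calibration("wrist")
for p,z in [((120,320),.07),((257,340),.07),((104,193),.075),((270,203),.075),((160,234),.112),((178,212),.075)]: print(p,onz(c,p,z,True).round(4))
E
```

```text
(120, 320) [ 0.5484 -0.2946  0.07  ]
(257, 340) [ 0.5624 -0.1508  0.07  ]
(104, 193) [ 0.4169 -0.2818  0.075 ]
(270, 203) [ 0.4294 -0.1315  0.075 ]
(160, 234) [ 0.4432 -0.2121  0.112 ]
(178, 212) [ 0.4359 -0.2102  0.075 ]
```

```bash
python3 -m pendant '[[[1,0.01,-0.05,0,0,0,2],[1,0.01,-0.1,0,0,0,4],[1,0.01,-0.115,0,0,0,5.6],[1,0.01,-0.115,0,0,0,5.6],[1,0.01,-0.115,0,0,0,5.6],[1,0.01,-0.115,0,0,0,5.6]]]'
cat > fitcase.py <<'E'
from h import *
from scipy.optimize import minimize
s=readout.get_state();print(s['position'],s['orientation'],s['t'])
c=calibration("wrist");im=read_camera("wrist");cv2.imwrite("pics/w8.png",im[:,:,::-1])
hsv=cv2.cvtColor(im,cv2.COLOR_RGB2HSV)
f=masks_of("wrist","flap_tab");
for m in f[:2]: print(m['p'],m['point'],m['mask'].sum())
cs=proj(c,[[.555,-.223,.07]],True)[0]
def boxpts(x0,x1,y0,y1,z0,z1): return np.array([[a,b,d] for a in (x0,x1) for b in (y0,y1) for d in (z0,z1)])
def W(P,p):  # hinge frame: u along flap from hinge to front, v case y, w normal
    hx,hy,yaw,a=p
    u=-(P[:,0]*np.cos(a)-P[:,2]*np.sin(a));z=P[:,0]*np.sin(a)+P[:,2]*np.cos(a)
    C,S=np.cos(yaw),np.sin(yaw)
    return np.stack([hx+C*u-S*P[:,1],hy+S*u+C*P[:,1],.062+z],1)
fin=boxpts(.111,.129,-.006,.006,.008,.052);flap=boxpts(0,.134,-.072,.072,0,.008)
def poly(P,p):
    k=np.zeros((480,640),np.uint8);q=proj(c,W(P,p),True)
    cv2.fillConvexPoly(k,cv2.convexHull((q*16).astype(np.int32)),1,shift=4);return k>0
# dark pixels near fin
v=hsv[...,2];roi=poly(boxpts(.095,.15,-.03,.03,.006,.075),(.555,-.223,-.097,.08))
dark=(v<85)&(hsv[...,1]<110)&roi;print('dark',dark.sum(), poly(fin,(.555,-.223,-.097,.08)).sum())
E
cat > f2.py <<'E'
from fitcase import *
fm=max(f,key=lambda m:m['p'])['mask']
def cost(p):
    A=poly(fin,p);B=poly(flap,p)|A
    i=lambda a,b:(a&b).sum()/(a|b).sum()
    return 2-i(A,dark)-i(B,fm|dark)
best=None
for a0 in (0,.05,.1,.13):
    r=minimize(cost,[.555,-.223,-.097,a0],method='Nelder-Mead',options=dict(initial_simplex=np.array([.555,-.223,-.097,a0])+np.vstack([np.zeros(4),np.diag([.008,.008,.03,.04])]),maxiter=300))
    print(a0,r.x.round(4),round(r.fun,3))
    if best is None or r.fun<best.fun: best=r
print('tab',W(np.array([[.12,0,.035]]),best.x))
o=im.copy();o[dark]=[255,0,0];
for P,col in ((fin,(0,255,0)),(flap,(0,0,255))):
    cn=cv2.findContours(poly(P,best.x).astype(np.uint8),0,2)[0];cv2.drawContours(o,cn,-1,col,1)
cv2.imwrite("pics/p8.png",o[:,:,::-1])
E
python3 f2.py
```

```text
t: 8.25
position: [0.4376, -0.2093, 0.2202]
orientation: [-0.15, -3.138, -0.001]
wrist_force: [0.6, 0.1, -0.6]
opening: 0.998
gripper_force: 0.0
[ 0.43756253 -0.20932069  0.22023729] [-1.49915134e-01 -3.13788874e+00 -1.04510594e-03] 8.25
0.95 [274.7, 317.1] 22695
0.64 [406.3, 245.6] 1967
dark 905 840
0 [ 0.5595 -0.2233 -0.1029  0.021 ] 0.361
0.05 [ 0.5582 -0.2223 -0.0972  0.0502] 0.371
0.1 [ 0.556  -0.2217 -0.0949  0.0934] 0.402
0.13 [ 0.5606 -0.2174 -0.0564  0.0121] 0.387
tab [[ 0.44089288 -0.21107311  0.09951413]]
```

View pics/p8.png

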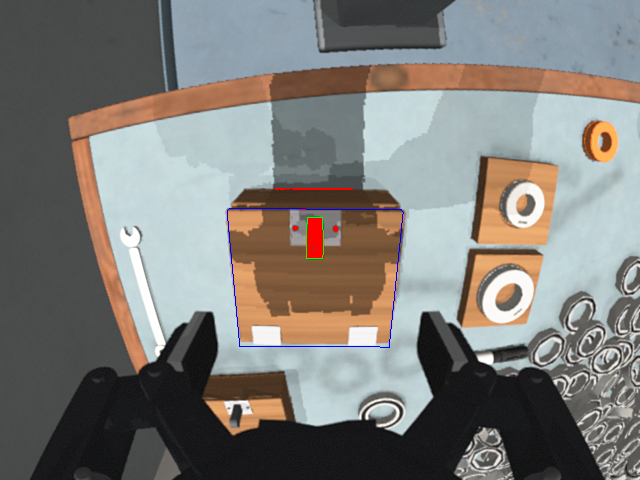

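The overlay shows the fitted flap outline (blue) and fin (green, around (315,238)) matching the case closely. The flap is nearly shut. Next I go down and pinch the fin.

```bash
python3 -m pendant '[[[1,-0.003,-0.001,0.05,0,0,0],[1,-0.003,-0.001,0.09,0,0,0],[1,-0.003,-0.001,0.12,0,0,0],[1,-0.003,-0.001,0.137,0,0,0],[1,-0.003,-0.001,0.137,0,0,0],[-1,-0.003,-0.001,0.137,0,0,0],[-1,-0.003,-0.001,0.137,0,0,0],[-1,-0.003,-0.001,0.137,0,0,0],[-1,-0.003,-0.001,0.137,0,0,0],[-1,-0.003,-0.001,0.137,0,0,0],[-1,-0.003,-0.001,0.137,0,0,0]]]' 25
python3 - <<'E'
import numpy as np
a0=.025;p=.2838
for i,a in enumerate(np.linspace(.025,1.62,16)[1:]): print(i,round(a,2),round(-.125*(np.cos(a0+p)-np.cos(a+p)),4),round(-.125*(np.sin(a+p)-np.sin(a0+p)),4))
E
```

```text
t: 9.45
position: [0.4404, -0.2113, 0.0837]
orientation: [0.154, 3.137, 0.002]
wrist_force: [-0.6, 5.5, 2.6]
opening: 0.132
gripper_force: 31.9
0 0.13 -0.0047 -0.0124
1 0.24 -0.0107 -0.0243
2 0.34 -0.0179 -0.0354
3 0.45 -0.0263 -0.0458
4 0.56 -0.0357 -0.0551
5 0.66 -0.0461 -0.0635
6 0.77 -0.0572 -0.0706
7 0.88 -0.0691 -0.0766
8 0.98 -0.0816 -0.0812
9 1.09 -0.0944 -0.0846
10 1.19 -0.1076 -0.0865
11 1.3 -0.1208 -0.087
12 1.41 -0.1341 -0.0861
13 1.51 -0.1472 -0.0838
14 1.62 -0.1599 -0.0801
```

```bash
python3 -m pendant '[[[-1,-0.005,0,-0.0125,0,0,0],[-1,-0.011,0,-0.0245,0,0,0],[-1,-0.018,0,-0.0355,0,0,0],[-1,-0.0265,0,-0.046,0,0,0],[-1,-0.036,0,-0.055,0,0,0],[-1,-0.046,0,-0.0635,0,0,0],[-1,-0.057,0,-0.0705,0,0,0],[-1,-0.057,0,-0.0705,0,0,0]]]'
```

```text
t: 10.25
position: [0.4981, -0.2173, 0.1544]
orientation: [0.154, 3.137, 0.001]
wrist_force: [1.0, 5.8, -0.6]
opening: 0.136
gripper_force: 25.9
```

```bash
python3 -m pendant '[[[-1,-0.012,0,-0.006,0,0,0],[-1,-0.0245,0,-0.0105,0,0,0],[-1,-0.0375,0,-0.014,0,0,0],[-1,-0.0505,0,-0.016,0,0,0],[-1,-0.0635,0,-0.0165,0,0,0],[-1,-0.077,0,-0.0155,0,0,0],[-1,-0.09,0,-0.0135,0,0,0],[-1,-0.103,0,-0.0095,0,0,0],[-1,-0.103,0,-0.0095,0,0,0],[-1,-0.103,0,-0.0095,0,0,0]]]'
```

```text
t: 11.25
position: [0.5992, -0.2279, 0.1629]
orientation: [-0.154, -3.138, -0.001]
wrist_force: [0.8, 3.2, -5.6]
opening: 0.137
gripper_force: 24.5
```

```bash
python3 -m pendant '[[[1,0,0,0,0,0,0],[1,0,0,0,0,0,0],[1,0,0,0,0,0,0],[1,0,0,-0.04,0,0,0],[1,0,0,-0.08,0,0,0],[-0.1,0.05,0,-0.1,0,0,0],[-0.1,0.1,0,-0.1,0,0,0],[-0.1,0.13,0,-0.1,0,0,0],[-0.1,0.13,0,-0.1,0,0,0],[-0.1,0.13,0,-0.1,0,0,0],[-0.1,0.13,0,-0.1,0,0,0]]]'
python3 - <<'E'
from h import *
read_camera("scene")
s=readout.get_state();print(s['position'],s['orientation'],s['t'])
c=calibration("wrist");im=read_camera("wrist");cv2.imwrite("pics/w9.png",im[:,:,::-1])
for t,z in [("plug_gauge",.05),("plug_grip",.05),("flap",.13)]:
    for m in masks_of("wrist",t)[:3]:
        k=m['mask'].astype(np.uint8);cn=max(cv2.findContours(k,0,2)[0],key=cv2.contourArea)
        P=np.array([onz(c,p[0],.040,True)[:2] for p in cn],np.float32)
        print(t,round(m['p'],2),m['point'],k.sum(),cv2.minAreaRect(P))
E
```

```text
t: 12.35
position: [0.4713, -0.2157, 0.2637]
orientation: [0.155, 3.136, -0.0]
wrist_force: [0.7, 0.1, -0.0]
opening: 0.451
gripper_force: 0.0
[ 0.47129982 -0.21553238  0.26340454] [1.54118677e-01 3.13670322e+00 1.14605060e-04] 12.4
plug_gauge 0.71 [222.6, 319.9] 2278 ((0.48930466175079346, -0.2162223607301712), (0.03293100744485855, 0.10984377562999725), 84.35401153564453)
plug_grip 0.58 [226.5, 316.8] 2287 ((0.48942917585372925, -0.21478888392448425), (0.03449820727109909, 0.10995107144117355), 83.55390930175781)
flap 0.95 [400.3, 276.8] 982 ((0.7240929007530212, -0.2914721667766571), (0.04764939099550247, 0.05209265276789665), 86.97623443603516)
flap 0.75 [338.5, 316.3] 10200 ((0.6620813608169556, -0.23391638696193695), (0.17234808206558228, 0.1926005333662033), 83.74127197265625)
flap 0.27 [252.1, 156.4] 1293 ((0.5159500241279602, -0.39976680278778076), (0.023642808198928833, 0.16003432869911194), 89.34463500976562)
```

```bash
cat > plug.py <<'E'
from h import *
from scipy.optimize import minimize
c=calibration("wrist");im=read_camera("wrist");m=masks_of("wrist","plug_gauge")[0]['mask']
t=np.linspace(0,2*np.pi,24)
def mod(p):
    k=np.zeros((480,640),np.uint8);x,y,yaw=p;ax=np.array([-np.cos(yaw),-np.sin(yaw),0]);sd=np.array([-ax[1],ax[0],0])
    for a,b,r in ((0,.024,.0175),(.024,.088,.0075),(.088,.102,.015)):
        P=[np.array([x,y,.036])+ax*(d-.046)+r*(np.cos(q)*sd+np.sin(q)*np.array([0,0,1])) for d in (a,b) for q in t]
        cv2.fillConvexPoly(k,cv2.convexHull((proj(c,np.array(P),True)*16).astype(np.int32)),1,shift=4)
    return k>0
cost=lambda p:1-(mod(p)&m).sum()/(mod(p)|m).sum()
for x0 in (.485,.495):
    p0=np.array([x0,-.2155,-.1]);r=minimize(cost,p0,method='Nelder-Mead',options=dict(initial_simplex=p0+np.vstack([np.zeros(3),np.diag([.008,.006,.05])])))
    print(r.x.round(4),r.fun)
s=readout.get_state();print(s['position'],toolrel([r.x[0],r.x[1],.018]))
E
python3 plug.py
```

```text
[ 0.4926 -0.2159 -0.1046] 0.06949646275488974
[ 0.4926 -0.2158 -0.0992] 0.06761268781302165
[ 0.47035319 -0.21528783  0.26301493] [-0.02223655  0.00163357  0.24500904]
```

```bash
python3 -m pendant '[[[-0.1,-0.022,0.001,0.05,0,0,0],[-0.1,-0.022,0.001,0.1,0,0,0],[-0.1,-0.022,0.001,0.15,0,0,0],[-0.1,-0.022,0.001,0.19,0,0,0],[-0.1,-0.022,0.001,0.22,0,0,0],[-0.1,-0.022,0.001,0.245,0,0,0],[-0.1,-0.022,0.001,0.245,0,0,0],[-0.1,-0.022,0.001,0.245,0,0,0]]]' 60
```

```text
t: 13.5
position: [0.4921, -0.2163, 0.0183]
orientation: [-0.154, -3.137, -0.0]
wrist_force: [0.3, 0.4, 0.0]
opening: 0.45
gripper_force: 0.0
```

```bash
python3 -m pendant '[[[-1,0,0,0,0,0,0],[-1,0,0,0,0,0,0],[-1,0,0,0,0,0,0],[-1,0,0,0,0,0,0],[-1,0,0,0,0,0,0],[-1,0,0,0,0,0,0]]]' 60
```

```text
t: 14.1
position: [0.4928, -0.2169, 0.0199]
orientation: [0.155, 3.135, -0.001]
wrist_force: [-1.2, 0.6, 8.6]
opening: 0.152
gripper_force: 58.5
```

```bash
python3 -m pendant '[[[-1,0,0,-0.01,0,0,0],[-1,0,0,-0.03,0,0,0],[-1,0,0,-0.06,0,0,0],[-1,0,0,-0.1,0,0,0],[-1,0,0,-0.14,0,0,0],[-1,0,0,-0.18,0,0,0],[-1,0,0,-0.22,0,0,0],[-1,0,0,-0.24,0,0,0],[-1,0,0,-0.24,0,0,0],[-1,0,0,-0.24,0,0,0]]]' 80
```

```text
t: 15.1
position: [0.4912, -0.2167, 0.2585]
orientation: [0.155, 3.138, -0.001]
wrist_force: [-0.1, 0.2, -3.9]
opening: 0.142
gripper_force: 78.3
```

```bash
python3 -m pendant '[[[-1,0.01,0.03,-0.24,0,0,0],[-1,0.02,0.06,0,0,0,0],[-1,0.03,0.10,0,0,0,0],[-1,0.04,0.14,0,0,0,0],[-1,0.05,0.18,0,0,0,0],[-1,0.055,0.22,0,0,0,0],[-1,0.06,0.26,0,0,0,0],[-1,0.062,0.3,0,0,0,0],[-1,0.062,0.3,0,0,0,0],[-1,0.062,0.3,0,0,0,0],[-1,0.062,0.3,0,0,0,0]]]'
```

```text
t: 16.2
position: [0.4591, 0.0869, 0.2572]
orientation: [-0.156, -3.135, 0.002]
wrist_force: [-0.3, -1.3, -2.9]
opening: 0.143
gripper_force: 78.8
```

```bash
cat > cam.py <<'E'
from h import *
read_camera("scene");s=readout.get_state();print(s['position'],s['t'])
c=calibration("wrist");im=read_camera("wrist");cv2.imwrite("pics/w10.png",im[:,:,::-1])
np.savez("w10.npz",rvec=np.ravel(c['rvec']),tvec=np.ravel(c['tvec']),K=np.array(c['K']))
ms={t:masks_of("wrist",t) for t in("camera","camera_lens")}
for t in ms:
    for m in ms[t][:3]: print(t,round(m['p'],2),m['point'],m['mask'].sum())
m=ms["camera"][0]['mask'];np.save("cm.npy",m)
def rect(z,cx,cy,w=.11,st=.005):
    # coarse ascii map: rows = x descending, cols=y ascending
    for x in np.arange(cx+.08,cx-.08,-st):
        P=np.array([[x,y,z] for y in np.arange(cy-w,cy+w,st)]);u=proj(c,P,True).round().astype(int)
        l=''
        for a,b in u:
            if not(0<=a<640 and 0<=b<480): l+='?';continue
            h=cv2.cvtColor(im[b:b+1,a:a+1],cv2.COLOR_RGB2HSV)[0,0]
            l+=('.' if not m[b,a] else '0123456789'[min(9,h[2]//26)])
        print(f"{x:.3f}",l)
print("z.125 from y",.36-.11);rect(.125,.48,.36)
print("z.006");rect(.006,.48,.36)
E
python3 cam.py
```

```text
[0.45930396 0.08668599 0.25744246] 16.25
camera 0.56 [219.5, 555.0] 6221
camera_lens 0.88 [221.0, 559.9] 6396
z.125 from y 0.25
0.560 .......................................?????
0.555 .......................................?????
0.550 .......................................?????
0.545 ......................................??????
0.540 ......................................??????
0.535 ......................................??????
0.530 .....................................???????
0.525 .....................................???????
0.520 .....................................???????
0.515 ....................................????????
0.510 ......................01111111......????????
0.505 ............011136666631111199......????????
0.500 ...........24111277777711124999.....????????
0.495 ..........224111377777711135999....?????????
0.490 ..........22611136777671112345.....?????????
0.485 ..........23011166666611111111.....?????????
0.480 4.........00001555555501111111.....?????????
0.475 47455445556542333333200000002.....??????????
0.470 32333333336642333000001103........??????????
0.4
[... 1597 characters left out ...]
.....247544444412444445..............
0.465 ............24994454554555578...............
0.460 ............34444444444555589...............
0.455 .............2.32233334455555...............
0.450 ............................................
0.445 ............................................
0.440 ............................................
0.435 ............................................
0.430 ............................................
0.425 ............................................
0.420 ............................................
0.415 ............................................
0.410 ............................................
0.405 ............................................
```

```bash
python3 - <<'E'
from h import *
d=np.load("w10.npz");c=dict(d);m=np.load("cm.npy").astype(np.float32)
m=cv2.GaussianBlur(m,(0,0),1)
im=cv2.imread("pics/w10.png");g=cv2.cvtColor(im,6).astype(np.float32)
def samp(I,P): u=proj(c,P,True).astype(np.float32);return cv2.remap(I,u[None,:,0],u[None,:,1],1)[0]
def first(vals,xs): i=np.argmax(vals>.5);return xs[i]
def fit(a,b,n): 
    k=np.polyfit(a,b,1);r=b-np.polyval(k,a);ok=abs(r)<1.5*np.median(abs(r))+1e-4;k=np.polyfit(a[ok],b[ok],1);print(n,'slope',k[0].round(3),'mid',a.mean().round(4),np.polyval(k,a.mean()).round(4))
ys=np.arange(.28,.36,.0005);X=np.arange(.462,.508,.002)
fit(X,np.array([first(samp(m,np.c_[np.full(len(ys),x),ys,np.full(len(ys),.003)]),ys) for x in X]),'foot left y(x)')
xs=np.arange(.42,.48,.0005);Y=np.arange(.325,.385,.002)
fit(Y,np.array([first(samp(m,np.c_[xs,np.full(len(xs),y),np.full(len(xs),.003)]),xs) for y in Y]),'foot near x(y)')
ys2=np.arange(.46,.36,-.0005);X=np.arange(.462,.485,.002)
fit(X,np.array([first(samp(m,np.c_[np.full(len(ys2),x),ys2,np.full(len(ys2),.003)]),ys2) for x in X]),'foot right y(x)')
xs=np.arange(.53,.48,-.0005);Y=np.arange(.315,.345,.002)
fit(Y,np.array([first(samp(m,np.c_[xs,np.full(len(xs),y),np.full(len(xs),.125)]),xs) for y in Y]),'barrel far x(y)')
ys=np.arange(.27,.34,.0005);
for z in (.125,.14):
  for x in np.arange(.48,.506,.004): print(z,round(x,3),first(samp(m,np.c_[np.full(len(ys),x),ys,np.full(len(ys),z)]),ys).round(4),end='; ')
E
```

```text
foot left y(x) slope 0.046 mid 0.484 0.3107
foot near x(y) slope -0.059 mid 0.354 0.4536
foot right y(x) slope 0.125 mid 0.473 0.3971
barrel far x(y) slope 0.077 mid 0.329 0.5082
0.125 0.48 0.2955; 0.125 0.484 0.295; 0.125 0.488 0.2955; 0.125 0.492 0.297; 0.125 0.496 0.299; 0.125 0.5 0.3005; 0.125 0.504 0.3055; 0.14 0.48 0.284; 0.14 0.484 0.2855; 0.14 0.488 0.287; 0.14 0.492 0.289; 0.14 0.496 0.2925; 0.14 0.5 0.3085; 0.14 0.504 0.27;
```

```bash
cat > inhand.py <<'E'
from h import *
from scipy.optimize import minimize
s=readout.get_state();T=R.from_rotvec(s['orientation']);p0=np.array(s['position'])
c=calibration("wrist");im=read_camera("wrist");ms=masks_of("wrist","plug_gauge");print([(round(k['p'],2),k['point'],k['mask'].sum()) for k in ms[:3]])
m=min(ms,key=lambda k:np.hypot(*(np.array(k['point'])[::-1]-proj(c,[p0],True)[0])))['mask']
t=np.linspace(0,2*np.pi,24)
def mod(p):  # slide along tool x (small end dir), height behind TCP, pitch about tool y
    k=np.zeros((480,640),np.uint8);sl,h,pi=p
    ax=np.array([np.cos(pi),0,np.sin(pi)]);n=np.array([-np.sin(pi),0,np.cos(pi)]);o=np.array([sl,0,-h])
    for a,b,r in ((0,.024,.0175),(.024,.088,.0075),(.088,.102,.015)):
        P=T.apply([o+ax*(d-.046)+r*(np.cos(q)*np.array([0,1,0])+np.sin(q)*n) for d in (a,b) for q in t])+p0
        cv2.fillConvexPoly(k,cv2.convexHull((proj(c,P,True)*16).astype(np.int32)),1,shift=4)
    return k>0
vis=~np.zeros((480,640),bool)
cost=lambda p:1-(mod(p)&m).sum()/(mod(p)|m).sum()
for pi in (-.15,0,.15):
    q=np.array([0,.016,pi]);r=minimize(cost,q,method='Nelder-Mead',options=dict(initial_simplex=q+np.vstack([np.zeros(3),np.diag([.006,.006,.1])])));print(r.x.round(4),round(r.fun,3))
print(s['position'],toolrel([.5066,.2094,.109]))
E
python3 inhand.py
```

```text
[(0.86, [272.6, 317.8], np.int64(10807))]
[-0.0032  0.0026 -0.0619] 0.216
[-0.0031  0.0027 -0.066 ] 0.216
[-0.0031  0.0027 -0.0656] 0.216
[0.45973263 0.08694057 0.25802171] [-0.034365    0.12615932  0.14920387]
```

```bash
cat >> inhand.py <<'E'
A=mod([0,.016,0]);g=cv2.cvtColor(im,cv2.COLOR_RGB2GRAY)
ys,xs=np.where(A|m);print(ys.min(),ys.max(),xs.min(),xs.max())
for y in range(ys.min(),ys.max(),7): print(y,''.join('.ma#'[int(m[y,x])+2*int(A[y,x])] for x in range(230,410,4)),' ',''.join('0123456789'[g[y,x]//26] for x in range(230,410,4)))
E
python3 inhand.py | tail -45
```

```text
[(0.77, [272.2, 319.0], np.int64(11107))]
[-0.0027  0.0042 -0.0737] 0.206
[-0.0027  0.0042 -0.0713] 0.206
[-0.0026  0.0042 -0.0738] 0.206
[0.45984561 0.08732179 0.25823089] [-0.03440369  0.12583087  0.14932687]
193 445 272 360
193 ...................aaaaa.....................   333366532333333444444443444444777878887777787
200 ...........aa###################.............   334336542333333333333333333333348878876677777
207 ...........a#####################............   333366634444333333344444444433445886777777777
214 ...........a#####################............   996666333334455555587989999999876444477777777
221 ...........a#####################............   789654444444455555555999999998876444788888888
228 ...........a#####################............   777777544444445555555569999998875444588888888
235 ...........a####################m............   777777764444445555555555999998875445888888888
242 ...........a####################m............   556656655522445555555555578998875444688888888
249 .............a#################..............   6555554444222245555555555554987444478
[... 1954 characters left out ...]
10000000001011
396 ............aaaaa###########aaaa.............   001000000001000023333333333310001110110000111
403 ............aaaaa###########aaaa.............   110010000001000034334444444500001001100000001
410 ............aaaa############aaa..............   111000000001010046666666666500100000000100111
417 ............aaaa############aaa..............   000000000010010046666666666500001000000000110
424 .............aaaaaaa#####aaaaaa..............   120100000000010000135666421000001000000100001
431 ..............aaaaaaaaaaaaaaaa...............   840000011101000000000001000010000001000001033
438 ................aaaaaaaaaaaa.................   100000101010100011000000000000010000000001003
```

```bash
python3 -m pendant '[[[-1,-0.01,0.04,0,0,0,-2],[-1,-0.02,0.08,0.01,0,0,-4],[-1,-0.03,0.11,0.04,0,0,-6],[-1,-0.034,0.126,0.08,0,0,-8],[-1,-0.034,0.126,0.11,0,0,-8.8],[-1,-0.034,0.126,0.13,0,0,-8.8],[-1,-0.034,0.126,0.145,0,0,-8.8],[-1,-0.034,0.126,0.149,0,0,-8.8],[-1,-0.034,0.126,0.149,0,0,-8.8],[-1,-0.034,0.126,0.149,0,0,-8.8],[-1,-0.034,0.126,0.149,0,0,-8.8]]]'
cat > ver.py <<'E'
from h import *
s=readout.get_state();print(s['position'],s['orientation'],s['wrist_force'],s['t'])
T=R.from_rotvec(s['orientation']);print('tool x',T.apply([1,0,0]).round(3),'handle mid',(T.apply([.01,0,-.016])+s['position']).round(4))
c=calibration("wrist");im=read_camera("wrist");ms=masks_of("wrist","camera")+masks_of("wrist","camera_lens")
print([(round(k['p'],2),k['point'],k['mask'].sum()) for k in ms])
m=max(ms,key=lambda k:k['p'])['mask']
for z,xr in ((.125,(.53,.455)),(.003,(.54,.43))):
    print('z',z,'y from .27')
    for x in np.arange(xr[0],xr[1],-.004):
        P=np.array([[x,y,z] for y in np.arange(.27,.43,.004)]);u=proj(c,P,True).round().astype(int);l=''
        for a,b in u:
            l+='?' if not(0<=a<640 and 0<=b<480) else ('.' if not m[b,a] else '0123456789'[im[b,a].max()//26])
        print(f"{x:.3f}",l)
E
python3 ver.py
```

```text
t: 17.7
position: [0.5066, 0.2103, 0.1103]
orientation: [-0.086, 3.139, 0.001]
wrist_force: [-0.2, -0.1, -1.9]
opening: 0.142
gripper_force: 79.0
[0.50663017 0.21027417 0.11027834] [-8.58885957e-02  3.13882059e+00  8.95885315e-04] [-0.15109143 -0.13829693 -1.92080199] 17.7
tool x [-0.999 -0.055 -0.002] handle mid [0.4966 0.2097 0.1263]
[(0.87, [264.9, 540.3], np.int64(18651)), (0.53, [39.5, 390.0], np.int64(8398)), (0.88, [266.1, 543.0], np.int64(18865))]
z 0.125 y from .27
0.530 ....................................????
0.526 ...................................?????
0.522 ..................................??????
0.518 ..........................55.....???????
0.514 ........................011111111???????
0.510 ...............34445..2001111111????????
0.506 ..........0011124555555651111123????????
0.502 ........42301111366666666111133?????????
0.498 ........2220111156666666611113??????????
0.494 .......22221111166666666511113??????????
0.490 .......2224111125555655521111???????????
0.486 .......2220111155555555401111???????????
0.482 .......220101135444455400111????????????
0.478 ....
[... 906 characters left out ...]
8 ...........2322222121221233333344.......
0.484 ..........23443332422111133324444.......
0.480 ...........3444444444233114224444.......
0.476 ...........3444444444443114444445.......
0.472 ..........1344444444444112444444........
0.468 ..........1248844444444213444444........
0.464 ..........1338644444444444444397........
0.460 ..........1344444444444444444398........
0.456 ...........422222233333344444444........
0.452 ..........................22323.........
0.448 ........................................
0.444 ........................................
0.440 ........................................
0.436 ........................................
0.432 ........................................
```

```bash
python3 -m pendant '[[[-1,0,0,0.001,0,0,0],[-1,0,0,0.001,0,0,0],[-1,0,0,0.001,0,0,0],[-1,0,0,0.001,0,0,0],[-1,0,0,0.001,0,0,0]]]'
python3 - <<'E'
from h import *
im=read_camera("scene");c=calibration("scene")
for t in ("flap_tab","small_ring","plug_gauge"):
    for m in masks_of("scene",t)[:3]: print(t,round(m['p'],2),m['point'],m['mask'].sum())
print('expect fin tip px',proj(c,[[.60,-.227,.182]]),'ring',proj(c,[[.448,.005,.032]]),'plug',proj(c,[[.4966,.2097,.125]]))
print(manip.finish_job())
E
```

```text
t: 18.35
position: [0.5061, 0.2101, 0.1083]
orientation: [-0.087, 3.14, -0.0]
wrist_force: [-0.1, -0.4, -3.5]
opening: 0.148
gripper_force: 79.0
flap_tab 0.82 [281.0, 195.1] 1561
flap_tab 0.69 [231.6, 244.5] 1314
small_ring 0.68 [223.7, 343.2] 245
small_ring 0.61 [217.1, 391.8] 221
small_ring 0.25 [228.3, 185.9] 281
expect fin tip px [[237.09066898 233.63425707]] ring [[342.67377529 225.68686418]] plug [[422.58984589 239.72253337]]
the job is handed in; nothing more can be done
None
```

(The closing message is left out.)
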